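# Hold the bar clamp over the glue-up

### The job

Lay the H-shaped wooden frame flat on the two bearers of the gluing stand, centred, with its rail running the same way as the bearers, and let go of it. Then lift the bar clamp out of its rack by its balance point and bring it over the frame, in line with the rail (handle to either side), with one jaw outside each upright, the pads at the height of the uprights' edges and the clamp touching nothing but the gripper. Finish while still holding it there, level and still, so that I can turn the screw; leave the other tools alone.

Things in the scene. Friction and masses are not known exactly. Their poses are not given: they have to be found in the camera images.
- frame: H-shaped wooden end frame, 192 x 160 x 24 mm, 0.15 to 0.25 kg, flat on the bench at the start; origin in the middle of its underside. Its rail (36 mm wide, 124 mm clear between the uprights) runs along x through the origin; two uprights (34 mm wide, 160 mm long) run along y, centre lines at x = -79 and +79 mm. All 24 mm thick. The same after half a turn
- stand: gluing stand fixed to the bench: plywood baseboard 260 x 156 x 12 mm with two narrow dark bearers along its x axis, each 260 mm long, 18 mm wide, centre lines at y = -60 and +60 mm, tops 45 mm above the bench; open between them down to the baseboard. Origin under its centre
- stand_seat (a point): point midway between the two bearers at the height of their tops (45 mm above the bench), same axes as the stand: where the middle of the frame's underside belongs
- rack: clamp rack fixed to the bench: two wooden uprights (at x = -90 and +90 mm, 18 mm thick, 170 mm wide, 122 mm high) on a baseboard 220 x 170 mm. Each has two open-topped slots at y = -37.5 and +37.5 mm, 11 mm wide, floor 108 mm above the bench. The clamp's bar sits in one pair of slots, a wooden batten in the other; either way round. Origin under its centre
- clamp: F-shaped screw bar clamp, 0.6 to 0.9 kg, rigid as set, hanging by its bar in the rack, jaws down. Origin in the middle of the bar's underside, x along the bar, z up. Steel bar 330 mm long, 8 mm thick, 20 mm high. Fixed jaw at x = 140 to 168 mm, screw jaw at x = -160 to -130 mm, both down to z = -84 mm, up to 28 mm wide; wooden handle (30 mm thick) along the screw out to x = -288 mm
- clamp_balance (a point): the clamp's balance point on its bar: x = -40 mm in the clamp's frame (40 mm from the bar's middle towards the wooden handle), at mid-height of the bar, z = 10 mm; the centre of mass lies 29 mm straight below. Same axes as the clamp
- clamp_mid (a point): free point midway between the faces of the two jaw pads (255 mm apart, at x = -115 and +140 mm) on the line of the screw: x = 12.5 mm, z = -70 mm in the clamp's frame. Same axes as the clamp
- batten: plain wooden batten 320 x 9 x 30 mm on edge in the other slot of the clamp rack; origin under its middle. Leave it alone.
- knife_long: carving knife, wooden handle 110 mm and steel blade 75 mm, 17 mm high, on the bench; origin under the handle's middle, blade to its +x. Leave it alone.
- knife_short: carving knife, wooden handle 110 mm and steel blade 45 mm, 17 mm high, on the bench. Leave it alone.
- pencil: flat carpenter's pencil 150 x 13 x 8 mm. Leave it alone.
- try_square: try square lying flat: wooden stock 110 mm long and 16 mm high, steel blade reaching 160 mm along its +x. Leave it alone.
- glue_bottle: white glue bottle, 50 mm diameter, 130 mm high, standing beyond the frame; origin under it. Leave it alone.
- oilstone: oilstone in a wooden holder 230 x 76 mm, 36 mm high. Leave it alone.
There are look-alikes about, which are no part of the job. Leave any yellow look-alike of the frame alone.

How it is judged:
By the outcome, as a careful person would: the job done as asked, in the order asked, and still so for the second after the job is handed in, while the arm keeps its last pose, push and grip.
It also fails if it takes over 58 s, if anything falls off the work surface, if the arm or the gripper's body presses on something with over 40 N, if the wrist force passes 120 N, or if a joint passes its speed limit or range.

### The arm

A 6-joint arm with a two-finger parallel gripper is mounted at the origin on the work surface. World frame = base frame: x ahead of the robot, y to its left, z up, the work surface at z = 0. Lengths are in m, angles in degrees, forces in N, time in s.
With the tool pointing down it reaches from about 0.4 to 0.825 m from the base axis. Payload 7 kg.
Tool frame: the origin (TCP) lies midway between the tips of the shut fingers; the grasp point (between the pads) lies 19 mm behind it; z points along the fingers, y is the direction in which the jaws open and shut (so a half turn about z gives the same grasp; the last joint's range is limited). The gripper opens to 88 mm and grips with 3 to 60 N. Pads are 19 mm wide; open, the fingers measure 130 mm over their backs; the gripper's body (78 mm by 193 mm) begins 47 mm behind the grasp point.
Start: joints at [92.939, 20.546, 0.682, 0, -70.136, -16.507], TCP at [0.158, 0.656, 0.198] pointing down, gripper open.
Joint ranges: [-176.03, 176.03], [-82.01, 121.73], [-58.28, 71.71], [-173.87, 95.51], [-174.79, -0.11], [-173.66, 173.66]. Speed limits (degrees/s): [136.94, 136.94, 172.46, 180, 180, 180].

### API

Orientations are given as a 3x3 rotation matrix whose columns are the frame's x, y, z axes.
In Python, from rig import robot gives the robot as it stands. Calls block until the motion is done:
- robot.goto(position, orientation): joint-space move of the TCP to a pose.
- robot.servo_line(position, ori=None, speed=0.15): straight line of the TCP; ori=None keeps the orientation; speed is the mean speed in m/s.
- robot.movej(angles): joint-space move.
- robot.move_gripper(opening): opening from 0.0 (shut) to 1.0 (fully open); the grip force is fixed at half the most; returns when the fingers have stopped.
- robot.dwell(seconds).
- robot.ik(position, orientation): joint angles nearest the present ones, or None.
- robot.grab_frame(name): name is "scene" or "top" or "wrist"; returns (picture, depth): 420x560x3 uint8, red, green, blue; 420x560 float32, m along the optical axis (not along the pixel's ray), 0 where there is no reading.
- robot.camera_info(name): a dict with "vfov" (degrees; the focal length in pixels is half the picture's height over the tangent of half this angle, whatever the lens; pixels are square), "cx", "cy" (the principal point, pixels), "view" (4x4, takes a point from world to camera coordinates); the wrist camera has in their place "T_tool_cam" (4x4, takes a point from camera to tool coordinates, whose origin is the TCP and whose axes are the flange's). Camera axes: x right, y down, z forward; pixel columns grow to the right and rows downward; lengths in m; the calibration is good to about 2 mm. The wrist camera is an equidistant fisheye: a pixel r from the principal point sees the ray r / f radians off the axis. A picture is of the moment at which its call begins: read the wrist's pose just before it. camera_info takes no time and is no camera call.
A pose or a line that the arm cannot do raises robot.Unreachable and nothing moves.
- robot.job_done(): hands the job in, once; it reports no verdict.
Readings, each from a call of its own:
- robot.read_t(): time.
- robot.read_qpos(): joint angles.
- robot.read_qvel(): joint speeds.
- robot.read_effort(): joint torques, N m.
- robot.read_position(): TCP position.
- robot.read_tcp_rot(): TCP orientation.
- robot.read_force(): force on the tool from outside, world axes, zero at the start.
- robot.read_ft_torque(): the same for the moment, N m.
- robot.read_grip_width(): opening from 0.0 (shut) to 1.0 (fully open).
Only numpy, scipy, OpenCV 4.12 (cv2) and the standard library are available. Lean on these libraries where they do the work, as an engineer would, in place of code of your own. Each camera call takes 0.05 s, during which the arm holds its last target. There are 200 camera calls.

## Working session

There is one attempt and no reset: what is moved stays moved. The work goes in short steps, each a Python script; the robot and the scene stay as the last script left them, time stands still between calls to the robot, and variables do not carry over. Pictures are saved under pics/ and viewed, about 8 in all and at most 12, crops included, and the job is handed in when it is done.

```bash
ls; mkdir -p pics; cat > h.py <<'E'
import numpy as np, cv2
from rig import robot
def grab(n):
    im,d=robot.grab_frame(n); return im,d,robot.camera_info(n)
def cloud(d,ci):
    f=d.shape[0]/2/np.tan(np.radians(ci['vfov']/2))
    v,u=np.mgrid[:d.shape[0],:d.shape[1]]
    P=np.stack([(u-ci['cx'])/f*d,(v-ci['cy'])/f*d,d],-1)
    T=np.linalg.inv(np.array(ci['view']))
    W=P@T[:3,:3].T+T[:3,3]; W[d<=0]=np.nan
    return W
def down(a):  # tool y axis at world angle a (deg), pointing down
    a=np.radians(a); y=np.array([np.cos(a),np.sin(a),0]); z=np.array([0,0,-1.])
    return np.stack([np.cross(y,z),y,z],1)
E
python3 - <<'E'
from h import *
for n in('scene','top'):
    im,d,ci=grab(n); cv2.imwrite(f'pics/{n}0.png',im[:,:,::-1]); np.savez(f'{n}0.npz',im=im,W=cloud(d,ci))
    print(n,ci['vfov'],np.linalg.inv(np.array(ci['view']))[:3].round(3).tolist())
print(robot.read_t(),robot.read_tcp_rot())
E
```

```text
pics
scene 44.0011153383693 [[-0.554, 0.584, -0.593, 1.383], [0.832, 0.4, -0.383, 0.574], [0.013, -0.706, -0.708, 1.158]]
top 42.73539850136982 [[-0.01, -0.986, 0.167, 0.171], [-1.0, 0.007, -0.016, 0.021], [0.015, -0.167, -0.986, 1.914]]
0.1 [[ 9.72061221e-01 -2.34727381e-01 -1.99450937e-04]
 [-2.34727422e-01 -9.72060176e-01 -1.43248484e-03]
 [ 1.42365101e-04  1.43927957e-03 -9.99998954e-01]]
```

View pics/top0.png

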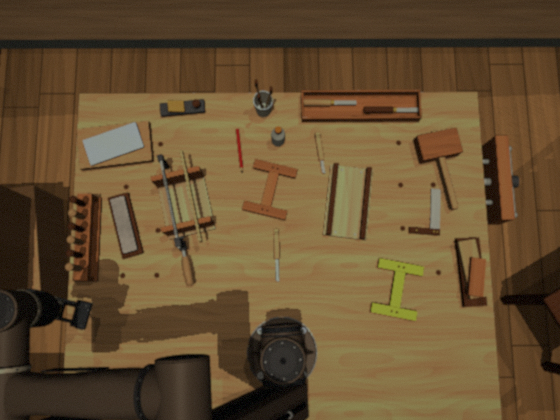

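View pics/scene0.png

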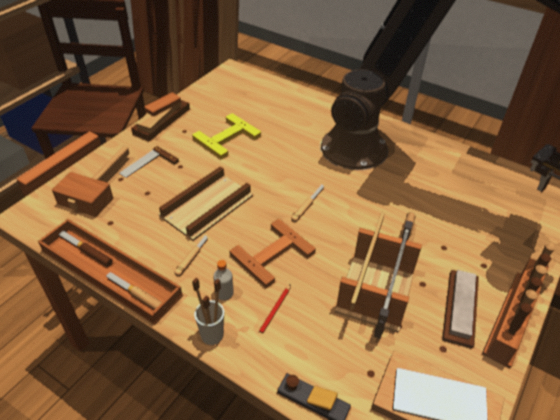

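The top view shows the frame at about (270,189), the stand with dark bearers at (348,202), and the rack at (183,200). The clamp's bar runs from (163,160) to (182,245), with the handle at (187,270) towards the robot. The yellow look-alike is at (398,290).

```bash
python3 - <<'E'
from h import *
def rect(P):
    r=cv2.minAreaRect((P[:,:2]*1000).astype(np.float32)); return np.round(r[0],1),np.round(r[1],1),round(r[2],1)
for n in('top','scene'):
    z=np.load(n+'0.npz'); W=z['W']; im=z['im'].astype(int); Z=W[...,2]
    def sel(x0,x1,y0,y1,z0,z1):
        m=(W[...,0]>x0)&(W[...,0]<x1)&(W[...,1]>y0)&(W[...,1]<y1)&(Z>z0)&(Z<z1)
        k=cv2.connectedComponentsWithStats(m.astype(np.uint8))
        return k,m
    for name,b in dict(frame=(.42,.75,-.06,.16,.014,.034),stand=(.4,.75,-.36,-.1,.036,.055),clamp=(.2,.85,.2,.5,.124,.16),rackup=(.3,.8,.2,.5,.112,.1255)).items():
        k,m=sel(*b)
        print(n,name)
        for i in range(1,k[0]):
            q=k[1]==i
            if q.sum()>40: print('  ',q.sum(),*rect(W[q]),'z',np.percentile(Z[q],[5,50,95]).round(4),'rgb',im[q].mean(0).round(), W[q].mean(0).round(4))
    m=(W[...,0]>.45)&(W[...,0]<.7)&(W[...,1]>-.1)&(W[...,1]<.0)
    g=np.abs(Z)<.01; print('bench z',np.nanmedian(Z[g&m]))
E
```

```text
top frame
   1138 [574.3  39. ] [159.8 194.7] 76.0 z [0.0163 0.024  0.0314] rgb [129.  80.  46.] [0.572  0.0395 0.0239]
top stand
   367 [ 533.3 -183.5] [ 19.1 259.4] 82.7 z [0.038  0.0454 0.0521] rgb [74. 49. 29.] [ 0.5334 -0.1832  0.0452]
   360 [ 524.1 -302.8] [ 19.7 249.3] 82.8 z [0.0374 0.045  0.0519] rgb [70. 44. 26.] [ 0.5199 -0.3022  0.0448]
top clamp
   302 [530.8 300.9] [319.7  24.6] 13.8 z [0.1268 0.1373 0.1454] rgb [130. 112.  70.] [0.5244 0.3037 0.1369]
   203 [556.3 406. ] [232.2  49.6] 10.9 z [0.1246 0.1289 0.1368] rgb [102.  90.  74.] [0.5736 0.3949 0.1296]
   77 [380.9 348.4] [57.8 19.9] 12.3 z [0.1258 0.1331 0.1404] rgb [78. 73. 63.] [0.377  0.3473 0.1328]
top rackup
   59 [622.2 300.5] [22.3 43.1] 13.1 z [0.1154 0.1212 0.1252] rgb [117.  74.  42.] [0.6221 0.3008 0.1205]
   148 [604.9 389.3] [ 36.  114.4] 3.7 z [0.1138 0.1205 0.1252] rgb [120.  79.  48.] [0.6035 0.3852 0.1199]
   60 [446.8 260.4] [22.7 43.6] 15.7 z [0.1143 0.1208 0.1251] rgb [122.  77.  44.] [0.4466 0.262  0.1204]
   92 [430.9 327.8] [22.9 71.5] 20.7 z [0.1136 0.12   0.1247] rgb [122.  84.  52.] [0.
[... 724 characters left out ...]
87 0.3805 0.1298]
scene rackup
   109 [450.9 258.7] [23.  41.5] 9.3 z [0.1131 0.1203 0.1243] rgb [154.  94.  52.] [0.4533 0.2589 0.1196]
   171 [439.7 320.8] [26.9 64.8] 14.3 z [0.1131 0.1212 0.1248] rgb [158.  96.  53.] [0.4396 0.3202 0.1204]
   117 [422.  383.4] [23.7 41.7] 11.4 z [0.113  0.1206 0.1246] rgb [152.  92.  51.] [0.4246 0.3842 0.1199]
   127 [625.3 299.2] [21.5 41.1] 7.3 z [0.1136 0.121  0.1245] rgb [160.  97.  54.] [0.628  0.2993 0.1203]
   208 [612.5 360.6] [26.  66.8] 9.2 z [0.1138 0.1209 0.1245] rgb [165. 100.  55.] [0.6138 0.3613 0.1203]
   141 [598.5 422.5] [23.1 43.3] 15.0 z [0.1138 0.1214 0.1241] rgb [157.  95.  53.] [0.6001 0.4237 0.1204]
bench z 0.00022705830694935702
```

```bash
cat >> h.py <<'E'
def wcloud():
    p=np.array(robot.read_position()); R=np.array(robot.read_tcp_rot())
    im,d,ci=grab('wrist'); f=d.shape[0]/2/np.tan(np.radians(ci['vfov']/2))
    v,u=np.mgrid[:d.shape[0],:d.shape[1]]; x=u-ci['cx']; y=v-ci['cy']; r=np.hypot(x,y)+1e-9
    th=r/f; t=np.tan(np.minimum(th,1.4))
    P=np.stack([x/r*t*d,y/r*t*d,d],-1); T=np.array(ci['T_tool_cam'])
    W=(P@T[:3,:3].T+T[:3,3])@R.T+p; W[(d<=0)|(th>1.3)]=np.nan
    return im,W
E
python3 - <<'E'
from h import *
print(np.array(robot.camera_info('wrist')['T_tool_cam']).round(3).tolist(),robot.camera_info('wrist')['vfov'])
for n,x,y,a,z in (('clamp',.48,.37,-77,.33),('frame',.575,.038,-104,.25),('stand',.53,-.243,-97.3,.25)):
    robot.goto([x,y,z],down(a)); robot.dwell(.2)
    im,W=wcloud(); cv2.imwrite(f'pics/w_{n}.png',im[:,:,::-1]); np.savez(f'w_{n}.npz',im=im,W=W)
    print(n,robot.read_t(),robot.read_position(),robot.read_qpos())
t=np.hstack([cv2.resize(cv2.imread(f'pics/w_{n}.png'),(0,0),fx=.475,fy=.475) for n in('clamp','frame','stand')]); cv2.imwrite('pics/wall.png',t)
E
```

```text
[[0.0, -0.954, -0.299, 0.081], [1.0, 0.0, -0.001, -0.0], [0.001, -0.299, 0.954, -0.188], [0.0, 0.0, 0.0, 1.0]] 65.70646984690485
clamp 2.0 [0.479616   0.37054625 0.32966847] [ 5.61367922e+01  1.09826920e+01  4.40997328e+00 -1.97809532e-03
 -8.34591371e+01  4.69144637e+01]
frame 3.5833 [0.57508121 0.03897329 0.25011897] [ 2.33105883e+01  9.57041745e+00 -7.39240612e+00 -3.48300853e-03
 -7.30213400e+01  5.27753809e+01]
stand 4.9333 [ 0.53046524 -0.24201953  0.25003281] [-5.32101575e+00  1.02283810e+01 -6.59259848e+00 -2.43136017e-03
 -7.31742458e+01  8.81100513e+01]
```

View pics/wall.png

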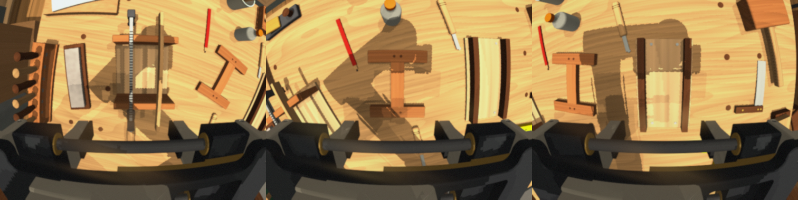

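Each target is centred above the gripper in its panel: clamp bar at about x=130, frame at (397,80), and the stand's bearers at 640 and 688. All three are fully visible apart from the clamp's handle end.

```bash
cat >> h.py <<'E'
def comps(W,b,nmin=60,pr=True):
    m=np.ones(W.shape[:2],bool)
    for i in range(3): m&=(W[...,i]>b[2*i])&(W[...,i]<b[2*i+1])
    n,l,s,_=cv2.connectedComponentsWithStats(m.astype(np.uint8))
    for i in range(1,n):
        q=l==i
        if q.sum()<nmin: continue
        P=W[q]; r=cv2.minAreaRect((P[:,:2]*1000).astype(np.float32)); 
        print('  ',q.sum(),np.round(r[0],1),np.round(r[1],1),round(r[2],1),'z',np.percentile(P[:,2],[5,50,95]).round(4))
E
python3 - <<'E'
from h import *
W={n:np.load(f'w_{n}.npz')['W'] for n in('clamp','frame','stand')}
print('frame');comps(W['frame'],(.42,.75,-.08,.16,.016,.03)); comps(W['stand'],(.42,.75,-.08,.16,.016,.03))
print('stand');comps(W['stand'],(.35,.75,-.36,-.1,.038,.052))
print('clamp bar');comps(W['clamp'],(.2,.85,.2,.5,.1245,.16)) 
print('rack');comps(W['clamp'],(.2,.85,.2,.5,.116,.1245)) 
print('clamp low');comps(W['clamp'],(.2,.9,.3,.5,.03,.1),30)
E
```

```text
frame
   66 [741.6   9.3] [40.6 10.7] 84.3 z [0.0169 0.0225 0.0295]
   8703 [574.7  37.8] [160.7 192.5] 76.0 z [0.0233 0.0248 0.0262]
   71 [425.6  17.1] [10.7 17.4] 1.8 z [0.0162 0.0172 0.019 ]
   83 [740.7  -2.2] [ 5.7 29.5] 25.1 z [0.0169 0.0239 0.0291]
   5853 [574.3  37.2] [161.8 192.2] 76.2 z [0.0211 0.0251 0.0265]
stand
   2993 [ 534.4 -185.2] [ 18.8 260.4] 82.5 z [0.0441 0.0459 0.0473]
   2949 [ 519.4 -304.1] [ 19.4 260.3] 82.6 z [0.0439 0.0458 0.0471]
clamp bar
   2036 [513.9 378.4] [329.4  18.8] 12.8 z [0.1276 0.1294 0.1358]
   2330 [530.5 302.7] [319.6  15.6] 12.8 z [0.1275 0.1385 0.14  ]
rack
   486 [595.3 424.2] [17.6 42.5] 10.8 z [0.1212 0.1228 0.124 ]
   795 [609.2 360.3] [19.6 65.8] 15.8 z [0.1185 0.1227 0.124 ]
   448 [623.7 298.1] [18.5 39.3] 13.9 z [0.1208 0.1226 0.124 ]
   796 [414.1 316.6] [95.7 66. ] 13.2 z [0.1174 0.1226 0.1239]
   461 [419.9 384.4] [18.4 40.6] 13.8 z [0.118  0.1226 0.124 ]
   397 [448.8 257.9] [18.2 39.8] 12.3 z [0.1198 0.1226 0.1239]
clamp low
   668 [700.3 483.6] [44.8 38.2] 7.8 z [0.0339 0.0358 0.0375]
   50 [652.1 418.2] [9.4 5.9] 10.1 z [0.0405 0.0518 0.0813]
   48 [656.1 402. ] [9.4 5.9] 16.7 z [0.0403 0.0519 0.0799]
   101 [586.8 421.5] [ 1.3 41.9] 12.9 z [0.0395 0.0585 0.0972]
   170 [602.1 354.2] [ 1.4 74.8] 12.9 z [0.0426 0.0629 0.0924]
   387 [428.7 385.8] [ 1.3 41.2] 13.0 z [0.0325 0.069  0.0978]
   530 [441.9 327.7] [ 1.5 56.5] 12.8 z [0.0357 0.0692 0.0984]
   104 [373.8 356.7] [40.9  8.3] 12.7 z [0.0389 0.048  0.0703]
   107 [377.6 338.6] [42.   8.2] 13.5 z [0.0379 0.0473 0.0693]
   336 [296.4 328.4] [42.4 27. ] 12.6 z [0.043 0.051 0.054]
```

```bash
python3 - <<'E'
from h import *
f=[.5746,.0377]; s=[.5269,-.2446]
robot.goto([*f,.10],down(-104)); robot.servo_line([*f,.004],down(-104),speed=.12); robot.dwell(.2)
print(robot.read_position(),robot.read_force())
robot.move_gripper(0.0); print('w',robot.read_grip_width()*88,robot.read_t())
robot.servo_line([*f,.13],speed=.15)
robot.goto([*s,.13],down(-97.45))
print(robot.read_force(),robot.read_grip_width()*88)
robot.servo_line([*s,.062],down(-97.45),speed=.12); robot.dwell(.3)
p=robot.read_position();R=robot.read_tcp_rot();print(p,np.degrees(np.arctan2(R[1][1],R[0][1])),robot.read_force(),robot.read_t())
im,W=wcloud(); cv2.imwrite('pics/carry.png',im[:,:,::-1]); 
comps(W,(.35,.75,-.4,-.08,.06,.095)); comps(W,(.35,.75,-.36,-.1,.038,.052))
E
```

```text
[0.57511403 0.03791858 0.00478985] [-0.0477397   0.16540081  0.12889564]
w 0.48834230385488664 8.7333
[0.06283047 0.11059734 0.50438977] 0.23101749826877838
[ 0.5272687  -0.24471233  0.06267166] -97.44941847844697 [-0.31400607 -0.12416603  0.68815322] 11.85
   6139 [ 589.1 -192.4] [ 19.1 150. ] 82.5 z [0.0421 0.0458 0.047 ]
   6116 [ 573.4 -311.1] [ 18.7 150. ] 82.6 z [0.0421 0.0457 0.0468]
```

View pics/carry.png

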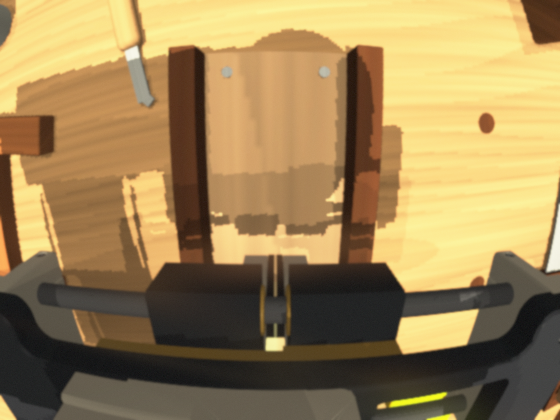

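The gripper shut completely (0.5 mm), so it missed the frame and holds nothing over the stand. I'll go back and look.

```bash
python3 - <<'E'
from h import *
f=[.5746,.0377]
robot.servo_line([.5269,-.2446,.10],speed=.25)
robot.goto([.5,.0377,.22],down(-104)); robot.dwell(.2)
im,W=wcloud(); cv2.imwrite('pics/f2.png',im[:,:,::-1]); np.savez('w_f2.npz',im=im,W=W)
comps(W,(.42,.75,-.12,.16,.016,.06))
im,d,ci=grab('scene'); cv2.imwrite('pics/s2.png',cv2.resize(im[150:330,180:420,::-1],(0,0),fx=2.5,fy=2.5))
W=cloud(d,ci); comps(W,(.42,.75,-.12,.16,.016,.06))
print(robot.read_t())
E
```

```text
10651 [574.7  38. ] [160.3 191.3] 75.8 z [0.0233 0.0248 0.0262]
   87 [425.1  16.6] [17.  10.4] 76.3 z [0.0161 0.0175 0.0189]
   1585 [576.8  38. ] [164.7 196.3] 75.4 z [0.0188 0.0238 0.0282]
13.675
```

View pics/f2.png

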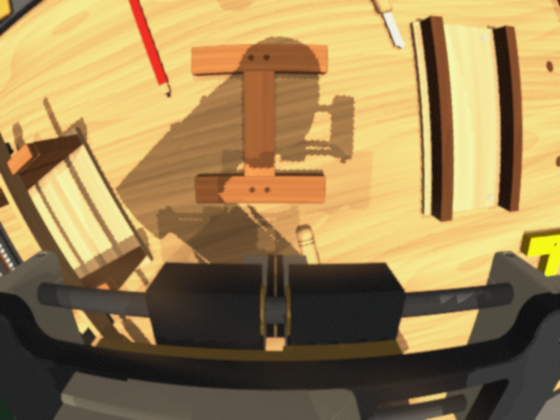

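The frame hasn't moved, so the fingers must have shut above the rail. I'll check where the fingertips really are relative to the TCP, using the wrist depth already saved.

```bash
python3 - <<'E'
from h import *
p=np.array(robot.read_position());R=np.array(robot.read_tcp_rot()); print(p,robot.read_grip_width())
W=np.load('w_f2.npz')['W']; L=(W-p)@R
for r in range(235,350,8): print(r,[tuple((L[r,c]*1000).round().tolist()) for c in (255,264,270,275,280,288,292)])
W=np.load('w_frame.npz')['W']; L=(W-[.57508,.03897,.25012])@down(-104)
im=np.load('w_frame.npz')['im']; 
m=(np.abs(L[...,0])<.03)&(L[...,2]>-.12)&(L[...,2]<.03); 
print(m.sum()); q=L[m]; print('open: max z by y'); 
for a in range(-70,71,10):
    k=np.abs(q[:,1]*1000-a)<5
    if k.any(): i=q[k]; j=i[:,2].argmax(); print(a,k.sum(),(i[j]*1000).round())
E
```

```text
[0.50001612 0.0369783  0.21956515] 0.007293353038173403
235 [(-75.0, -27.0, 219.0), (-75.0, -15.0, 219.0), (-75.0, -7.0, 218.0), (-75.0, -0.0, 218.0), (-74.0, 6.0, 217.0), (-75.0, 17.0, 218.0), (-75.0, 23.0, 219.0)]
243 [(-87.0, -27.0, 219.0), (-86.0, -15.0, 218.0), (-86.0, -7.0, 218.0), (-87.0, -0.0, 219.0), (-86.0, 7.0, 218.0), (-86.0, 17.0, 218.0), (-87.0, 23.0, 219.0)]
251 [(-99.0, -27.0, 219.0), (-98.0, -15.0, 218.0), (-98.0, -7.0, 218.0), (-98.0, -0.0, 219.0), (-99.0, 7.0, 219.0), (-99.0, 18.0, 219.0), (-98.0, 23.0, 218.0)]
259 [(11.0, -10.0, -38.0), (11.0, -6.0, -38.0), (9.0, -3.0, -35.0), (-111.0, -0.0, 219.0), (9.0, 3.0, -35.0), (11.0, 7.0, -38.0), (11.0, 9.0, -38.0)]
267 [(39.0, -6.0, -102.0), (12.0, -5.0, -49.0), (10.0, -2.0, -46.0), (-124.0, -0.0, 220.0), (10.0, 2.0, -45.0), (38.0, 4.0, -100.0), (39.0, 5.0, -102.0)]
275 [(39.0, -5.0, -107.0), (8.0, -5.0, -50.0), (10.0, -2.0, -54.0), (-135.0, -0.0, 217.0), (9.0, 2.0, -52.0), (36.0, 4.0, -102.0), (39.0, 5.0, -107.0)]
283 [(38.0, -5.0, -112.0), (11.0, -5.0, -63.0), (9.0, -2.0, -60.0), (-148.0, -0.0, 218.0), (10.0, 2.0, -61.0
[... 1010 characters left out ...]
0, -93.0), (-252.0, -8.0, 219.0), (-252.0, -0.0, 218.0), (-252.0, 8.0, 218.0), (16.0, 4.0, -108.0), (25.0, 5.0, -119.0)]
347 [(23.0, -5.0, -119.0), (1.0, -4.0, -94.0), (-269.0, -8.0, 218.0), (-269.0, -0.0, 219.0), (-270.0, 8.0, 220.0), (24.0, 4.0, -120.0), (23.0, 5.0, -119.0)]
17494
open: max z by y
-70 658 [  24.  -67. -118.]
-60 1200 [ 11. -55. -34.]
-50 3641 [  9. -46. -30.]
-40 1008 [  4. -44. -29.]
-30 415 [  24.  -32. -111.]
-20 435 [  29.  -17. -111.]
-10 442 [  24.  -15. -111.]
0 471 [  30.   -5. -111.]
10 450 [  30.   12. -110.]
20 430 [  29.   24. -111.]
30 388 [  30.   31. -111.]
40 1324 [  4.  44. -29.]
50 3692 [  9.  47. -29.]
60 1464 [ 11.  56. -34.]
70 1014 [  30.   71. -117.]
```

The depth data settles it: the fingers really end about 30 mm short of the reported TCP (tips at tool z ≈ -30 mm, body at about -100 mm). At a reported z of 5 mm the tips were at about 35 mm, above the rail. I'll apply a 30 mm offset and descend while watching the force.

```bash
python3 - <<'E'
from h import *
f=[.5746,.0377]; s=[.5269,-.2446]
robot.goto([*f,.07],down(-104)); robot.move_gripper(1.0)
robot.servo_line([*f,-.015],down(-104),speed=.15); print(robot.read_force())
for z in (-.019,-.023,-.0255):
    robot.servo_line([*f,z],down(-104),speed=.04); F=robot.read_force(); print(z,F)
    if abs(F[2])>3: break
robot.move_gripper(0.0); w=robot.read_grip_width()*88; print('w',w,robot.read_position(),robot.read_t())
if 30<w<42:
    p=np.array(robot.read_position()); robot.servo_line([p[0],p[1],p[2]+.1],speed=.15); robot.dwell(.1)
    print(robot.read_force(),robot.read_grip_width()*88)
    im,d,ci=grab('scene'); cv2.imwrite('pics/lift.png',im[:,:,::-1]);
    comps(cloud(d,ci),(.42,.75,-.12,.16,.09,.14)); print(robot.read_position(),robot.read_t())
E
```

```text
[-0.45791931  0.60767496  0.59031697]
-0.019 [-1.3345702  -0.36476845 -0.2089769 ]
-0.023 [ 0.32020052 -0.27251783  0.15815516]
-0.0255 [-0.22755304  0.14386389 -0.67380868]
w 35.59464024687386 [ 0.57457659  0.03767691 -0.02549355] 18.1667
[ 0.10247066 -0.96646534 -1.36993738] 36.16734158342449
   1184 [620.5  27.1] [164.  104.4] 75.8 z [0.1043 0.1217 0.1267]
   171 [515.  117.8] [39.1 37.7] 75.5 z [0.1025 0.1203 0.1256]
[0.57374234 0.03741697 0.07319459] 19.1333
```

The frame is gripped (35.6 mm wide) and lifted level. Next I place it.

```bash
python3 - <<'E'
from h import *
s=[.5269,-.2446]; O=down(-97.45)
robot.goto([*s,.075],O); robot.servo_line([*s,.026],O,speed=.1); robot.dwell(.2)
F0=np.array(robot.read_force()); print(F0,robot.read_position())
for z in (.0225,.021,.0195,.0185):
    robot.servo_line([*s,z],O,speed=.03); robot.dwell(.05); F=np.array(robot.read_force()); print(z,F)
    if F[2]-F0[2]>3: break
print(robot.read_position())
robot.move_gripper(.6); robot.servo_line([*s,.12],speed=.2)
q=[s[0]-.03,s[1],.23]; robot.goto(q,O); robot.dwell(.15); im,W=wcloud(); cv2.imwrite('pics/placed.png',im[:,:,::-1])
comps(W,(.38,.72,-.4,-.08,.061,.08)); comps(W,(.35,.75,-.4,-.08,.038,.052)); print(robot.read_t())
E
```

```text
[ 0.00952076 -0.19644548 -0.84273946] [ 0.52752788 -0.2446137   0.02677606]
0.0225 [ 0.60905195 -0.79008106 -1.49493836]
0.021 [-0.34723783 -0.04242736 -1.09931213]
0.0195 [-0.38093399 -0.1928932  -2.22469407]
0.0185 [-3.95214739  2.78769817  7.91404296]
[ 0.52702714 -0.24463256  0.01948618]
   12445 [ 526.6 -244.5] [159.8 192.5] 82.4 z [0.0684 0.0698 0.0711]
   433 [ 647.8 -200.2] [18.3 30.6] 82.1 z [0.0437 0.0458 0.0473]
   430 [ 632.2 -318.3] [18.3 30.8] 82.6 z [0.0434 0.0457 0.047 ]
   1783 [ 533.3 -194.4] [ 57.5 125.2] 82.8 z [0.0439 0.0459 0.0475]
   1749 [ 518.2 -300.2] [ 31.4 126.5] 84.3 z [0.044  0.0457 0.0472]
   184 [ 417.8 -169.9] [18.1 24.2] 82.7 z [0.0438 0.0459 0.0471]
   224 [ 402.  -288.4] [17.9 22.9] 82.9 z [0.0443 0.0458 0.047 ]
24.25
```

View pics/placed.png

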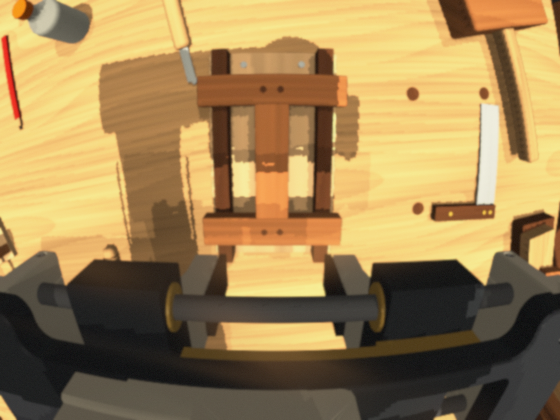

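The frame is seated: centre (526.6, -244.5) against a target of (526.9, -244.6), angle -7.6° against -7.45°, top at 69.8 mm. In the picture it bridges both bearers evenly. Now the clamp.

```bash
python3 - <<'E'
from h import *
b=[.4748,.3690]; O=down(-77.2)
robot.goto([*b,.20],O); robot.servo_line([*b,.069],O,speed=.12); robot.dwell(.15)
print(robot.read_position(),robot.read_force(),robot.read_t())
robot.move_gripper(0.0); print('w',robot.read_grip_width()*88)
robot.servo_line([*b,.08],O,speed=.04); robot.dwell(.2)
print('F',robot.read_force(),robot.read_ft_torque(),robot.read_grip_width()*88)
robot.servo_line([*b,.225],O,speed=.1); robot.dwell(.3)
print('F',robot.read_force(),robot.read_ft_torque(),robot.read_grip_width()*88,robot.read_position(),robot.read_t())
im,W=wcloud(); cv2.imwrite('pics/held.png',im[:,:,::-1]); np.savez('w_held.npz',W=W)
comps(W,(.2,.85,.2,.55,.26,.3)); comps(W,(.2,.85,.2,.55,.125,.16))
im,d,ci=grab('scene'); cv2.imwrite('pics/held_s.png',im[:,:,::-1]); W=cloud(d,ci); np.savez('s_held.npz',W=W)
comps(W,(.2,.85,.2,.55,.265,.3),20)
E
```

```text
[0.47509391 0.36940549 0.06978639] [ 0.2538327   0.3715156  -0.72903048] 27.8417
w 7.804899698250467
F [-0.22929553  0.31588939 -6.13193248] [-0.05052083 -0.04678275  0.00549071] 7.76854247318258
F [ 0.05695465 -0.33390464 -6.37068638] [-0.02370048 -0.04296588 -0.04227712] 8.055728359643881 [0.47476987 0.36897584 0.22477021] 31.15
   7229 [536.2 390.5] [126.6  38.8] 20.4 z [0.2678 0.2847 0.2868]
   464 [458.9 364.9] [27.4 12.7] 20.2 z [0.2839 0.2849 0.2994]
   3472 [556.4 311.1] [249.6  10.5] 12.7 z [0.1276 0.1384 0.1398]
   539 [570.3 384.6] [229.9  45.1] 8.7 z [0.2683 0.2841 0.2941]
```

View pics/held_s.png

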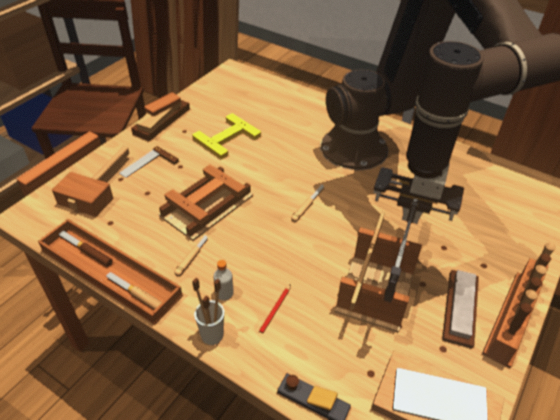

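The clamp is held clear of the rack (6.4 N, bar 8 mm wide) and the batten is still in place. I'll check tilt and yaw from the saved clouds, then carry it over.

```bash
cat >> h.py <<'E'
def bar(W,c,a,zlo,zhi):
    # points near bar line: along, across, z
    a=np.radians(a); d=np.array([np.cos(a),np.sin(a)]); n=np.array([-d[1],d[0]])
    Q=W.reshape(-1,3); Q=Q[np.isfinite(Q).all(1)]; u=(Q[:,:2]-c)@d; v=(Q[:,:2]-c)@n
    k=(np.abs(v)<.007)&(Q[:,2]>zlo)&(Q[:,2]<zhi)&(u>.055)&(u<.28); u,v,z=u[k],v[k],Q[k,2]
    if len(u)<20: return None
    b=np.arange(u.min(),u.max(),.01); 
    return dict(n=len(u),umax=np.percentile(u,99.7).round(4),yawerr=np.degrees(np.polyfit(u,v,1)[0]).round(2),pitch=np.degrees(np.polyfit(u,z,1)[0]).round(2),z0=np.polyfit(u,z,1)[1].round(4),v=np.median(v).round(4))
E
python3 - <<'E'
from h import *
for n in('w_held','s_held'): print(bar(np.load(n+'.npz')['W'],[.4748,.3690],12.8,.27,.3))
s=np.array([.5269,-.2446]); a=np.radians(-7.45); t=s-.0525*np.array([np.cos(a),np.sin(a)]); O=down(-97.45)
robot.servo_line([.475,.1,.225],down(-84),speed=.25); robot.servo_line([*t,.225],O,speed=.25); robot.dwell(.2)
print(t,robot.read_position(),robot.read_t())
im,W=wcloud(); cv2.imwrite('pics/over.png',im[:,:,::-1]); print(bar(W,t,-7.45,.27,.3))
im,d,ci=grab('scene'); cv2.imwrite('pics/over_s.png',im[:,:,::-1]); print(bar(cloud(d,ci),t,-7.45,.27,.3))
E
```

```text
{'n': 3761, 'umax': np.float64(0.1288), 'yawerr': np.float64(-0.0), 'pitch': np.float64(-0.02), 'z0': np.float64(0.2848), 'v': np.float64(0.0002)}
{'n': 247, 'umax': np.float64(0.2071), 'yawerr': np.float64(0.29), 'pitch': np.float64(-0.03), 'z0': np.float64(0.284), 'v': np.float64(-0.0005)}
[ 0.47484318 -0.2377928 ] [ 0.4750176  -0.2370224   0.22517097] 34.175
{'n': 3753, 'umax': np.float64(0.1289), 'yawerr': np.float64(0.06), 'pitch': np.float64(0.03), 'z0': np.float64(0.2852), 'v': np.float64(0.0011)}
{'n': 278, 'umax': np.float64(0.2083), 'yawerr': np.float64(-0.83), 'pitch': np.float64(1.38), 'z0': np.float64(0.2776), 'v': np.float64(0.0039)}
```

View pics/over_s.png

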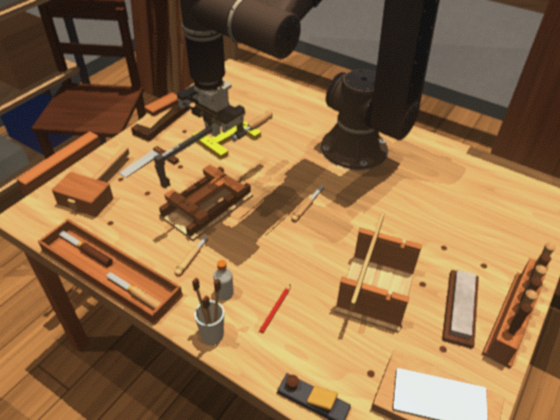

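The clamp is level, in line and above the frame, with the handle towards the robot. Lowering it now.

```bash
python3 - <<'E'
from h import *
t=np.array([.4748,-.2378]); O=down(-97.45)
robot.servo_line([*t,.11],O,speed=.1); print(robot.read_force())
robot.servo_line([*t,.088],O,speed=.04); robot.dwell(.5)
print(robot.read_position(),robot.read_force(),robot.read_ft_torque(),robot.read_grip_width()*88,np.abs(robot.read_qvel()).max(),robot.read_t())
im,W=wcloud(); print(bar(W,t,-7.45,.13,.16)); a=im
comps(W,(.38,.72,-.4,-.08,.061,.08))
im,d,ci=grab('scene'); W=cloud(d,ci); print(bar(W,t,-7.45,.13,.16)); comps(W,(.38,.72,-.4,-.08,.061,.08))
cv2.imwrite('pics/final.png',np.hstack([cv2.resize(a,(400,300)),cv2.resize(im[80:290,100:380],(400,300))])[:,:,::-1])
E
```

```text
[-0.22327925 -0.40460725 -5.68405607]
[ 0.47483354 -0.23780154  0.08806215] [ 0.08107915  0.23577888 -6.14150658] [0.01140703 0.0011204  0.03971731] 7.59401844210872 0.09044937422176197 36.775
{'n': 3750, 'umax': np.float64(0.1286), 'yawerr': np.float64(-0.02), 'pitch': np.float64(0.01), 'z0': np.float64(0.1481), 'v': np.float64(0.0002)}
   10230 [ 544.5 -203. ] [ 73.8 167.4] 82.8 z [0.0678 0.0698 0.071 ]
   10305 [ 533.2 -288.4] [ 73.7 167.8] 82.6 z [0.068  0.0697 0.0709]
   64 [ 382.9 -215.2] [6. 6.] 83.1 z [0.0623 0.066  0.0693]
{'n': 279, 'umax': np.float64(0.2097), 'yawerr': np.float64(-0.29), 'pitch': np.float64(1.25), 'z0': np.float64(0.1395), 'v': np.float64(0.0028)}
   1101 [ 531.4 -228.5] [134.7 195.9] 82.6 z [0.0634 0.0689 0.0733]
```

View pics/final.png

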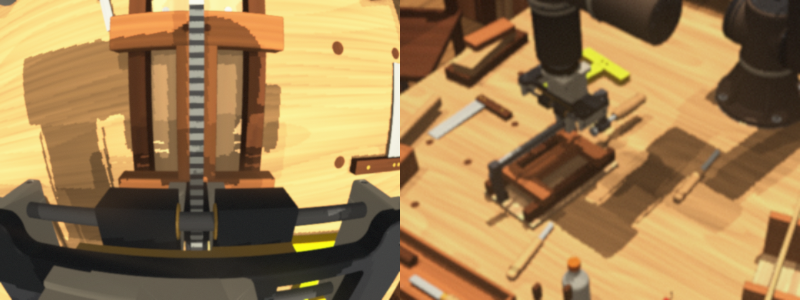

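The bar lies over the rail with the jaw beyond the far upright. Bar top is about 147 mm, the weight reading is unchanged and the frame hasn't moved, so I'm handing the job in.

```bash
python3 -c "
from rig import robot
robot.job_done(); print(robot.read_t())"
```

```text
the job is handed in; nothing more can be done
the job is handed in; nothing more can be done
```

The frame is flat on both bearers and let go, and the clamp is held still over it, in line with the rail with the handle towards the robot. I handed the job in at about 37 s.

- **Missed first grasp:** the fingers shut above the rail on the first try, and the frame did not move. The wrist depth showed the fingertips end about 30 mm short of the stated TCP, so I allowed for that afterwards.
- **Frame:** after I let go, its centre was within about 0.5 mm of the stand's centre and its angle within about 0.2°. Its top measured 69.8 mm, where 69 mm is expected and the wrist camera reads about 0.8 mm high.
- **Clamp:** I took it by its balance point, with the bar 8 mm wide in the grip. The wrist force at the end was 6.1 N, with almost no sideways force or moment, so it is hanging free.
- **Final position:** the bar top is at about 147 mm, which puts the pads at about 57 mm, the mid-height of the uprights' edges. By the wrist camera, tilt and yaw are under 0.1°. I only saw the fixed jaw outside its upright. The screw jaw's position is worked out from the clamp's dimensions.
- **Disagreement:** the scene camera gave 1.25° of tilt and a lower bar. I put that down to it seeing the side of the bar, and trusted the wrist camera and the near-zero moment instead.

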